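# Find the hidden sensor port of the propagator and switch it on

### The arm

A 7-joint arm with a two-finger parallel gripper is mounted at the origin on the work surface; the furniture and walls round the work are solid. World frame = base frame: x ahead of the robot, y to its left, z up, the work surface at z = 0. Lengths are in m, angles in rad, forces in N, time in s.
With the tool pointing down it reaches from about 0.4 to 0.875 m from the base axis. Payload 6.5 kg.
Tool frame: the origin (TCP) lies at the very end of the fingers, on their centre line; the grasp point (between the pads) lies 19 mm behind it; z points along the fingers, x is the direction in which the jaws open and shut, and the axes are right-handed (so a half turn about z gives the same grasp; the last joint's range is limited). The gripper opens to 85 mm and grips with 20 to 120 N. Pads are 22 mm wide; open, the fingers measure 114 mm over their backs; the gripper's body (76 mm by 85 mm) begins 54 mm behind the grasp point. The pads swing forward as they close: fully open they stand 13 mm farther back than shut.
Start: joints at [-1.282, 0.536, -0.004, 1.538, 0.003, 1.067, -0.071], TCP at [0.226, 0.61, 0.231] pointing down, gripper open.
Joint ranges: [-2.7, 2.7], [-0.37, 2.16], [-1.27, 1.26], [0.24, 2.4], [-1.31, 4.45], [0.19, 1.91], [-2.76, 2.76]. Speed limits (rad/s): [2.39, 2.39, 3.14, 3.14, 3.14, 3.14, 3.14].

### API

Orientations are given as a rotation vector (axis times angle).
In Python, from bench import read_state, grab_frame, camera_params, hand_in, recognise, masks_of, tip_of gives the robot as it stands. The module is installed in compiled form; this text tells all that it offers.
- The arm moves only by the tool apply_moves, never from a script. Its arguments are lists of equal length, an entry for each row: "fingers": the finger opening in m, from 0 to 0.0854; "offset": the shift along the world's x, y, z in m, a list of three; "turn": the turn, a rotation vector about the world's x, y, z in degrees, a list of three. A call has 1 to 10 rows; each row shifts and turns the commanded pose from where the row before left it; what a row does not reach is not made up. A row lasts 1/10 s, in which the tool goes at most 50 mm and 8.59 degrees, less where a joint would pass 70% of its speed; a pose out of reach is approached as far as the arm can. A call is refused whole if a number of a shift passes 0.05 or a number of a turn 8.59, either way. A call with a gripper value outside its range is refused whole. The fingers move at their own pace and stop on an object; "grip_force" is the grip in N (left out, the last holds). Time passes only in rows, so rows that do not move let the fingers close. It gives the time, the measured TCP pose, the force and the opening at its end, in the units of the state.
- read_state(): the state, without advancing time (a new reading comes with each control period).
- grab_frame(name): name is "scene" or "top"; returns (picture, depth): 384x512x3 uint8, blue, green, red; 384x512 float32, m along the optical axis (not along the pixel's ray), 0 where there is no reading.
- camera_params(name): a dict with "fx", "fy", "cx", "cy" (pixels), "world_to_cam" (4x4, takes a point from world to camera coordinates). Camera axes: x right, y up, looking along -z (the intrinsics and any distortion apply to the point x, -y, -z); pixel columns grow to the right and rows downward; lengths in m; the calibration is good to about 2 mm. A picture is of the moment at which its call begins. camera_params takes no time and is no camera call.
- hand_in(): hands the job in, once; it reports no verdict.
Trained networks look in the newest picture that a camera, given by its name, has taken for a name from the list of things; names that differ only in an ending like _2 or _b are one class to them, and where a whole thing is asked for, a point or a joint stands for the part that bears it (a point fixed in the world has none). Each returns a list of dicts, best first, with "p" (0 to 1); they miss things now and then, are a little off and sometimes report something else, mostly with a low value. They report only what shows in the picture. A call takes as long as a camera call. They do not tell look-alikes from the thing itself.
- recognise(target, camera): "box" ([centre column, centre row, width, height] in pixels, round what is visible of it).
- masks_of(target, camera): "mask" (384x512 bool, what is visible of it) and "box" ([centre column, centre row, width, height] in pixels, round what is visible of it).
- tip_of(target, camera): "at" ([row, column] in pixels: a listed point, or the origin of a listed thing).
The state is a dict: "time_s": time; "joint_positions": joint angles; "qvel": joint speeds; "joint_torque": joint torques, N m; "eef_pos": TCP position; "tool_rot": TCP orientation; "wrist_force": force on the tool from outside, world axes, zero at the start; "torque": the same for the moment, N m; "width": finger opening in m.
Only numpy, scipy, OpenCV 4.12 (cv2) and the standard library are available. Lean on these libraries where they do the work, as an engineer would, in place of code of your own. Each camera call takes 0.05 s, during which the arm holds its last target.

### The job

Take the green soil probe out of its wooden stand, set its tip down in the slot of the white propagator base at the end with the red dot, and slide it along the slot until it drops into the hidden spring-shuttered port. Push the probe fully home, let go of it standing there, and then throw the red switch lever on the base all the way to the other side. Leave the flower pot where it is.

Things in the scene. Friction and masses are not known exactly. Their poses are not given: they have to be found in the camera images.
- station: White propagator base unit, 100 x 280 x 60 mm (x, y, z), fixed. Origin at the centre of its underside, z up. Its flat cover has a slot along its y, 17 mm wide and 111 mm long, centred at station x = 0, y = 0; the slot's grey floor lies 4 mm below the cover, 56 mm above the origin. The red switch lever stands on the cover 112 mm from the centre towards station -y, on a block 70 x 50 x 25 mm.
- slot_start (a point): Point on the slot's floor, on its centre line, 10.5 mm from the slot's end at the red dot (station +y). The hidden port, 17 mm across the slot and 22 mm along it, is centred 25 to 87 mm from here towards slot_far, on the slot's centre line. A grey shutter flush with the floor hides it; it sinks under 0.4 N (0.8 N at the bottom).
- slot_far (a point): Point on the slot's floor, on its centre line, 10.5 mm from the other end of the slot (station -y, near the lever).
- probe_grip (a point): Centre of the probe's green head, a block 24 mm (its x, grip across this) x 44 mm (its y) x 60 mm (its z, up): 30 mm above the head's underside, 75 mm above the tip. The probe is 105 mm long in all, 0.15 to 0.22 kg, loose; it starts upright in the stand. Fully home, the head's underside lies on the station's cover and the shaft reaches 45 mm below it.
- probe_tip (a point): Rounded lower tip of the probe's steel shaft; the shaft is 11 mm in diameter and 45 mm long, centred under the head.
- stand: Fixed wooden stand, 70 x 70 mm (foot 86 x 86 mm), 55 mm high, origin at the centre of its underside; the probe's shaft stands in its 16 mm hole and the head rests on top.
- switch (a joint): Red toggle lever on the station: 0 to 0.15 (leaning about 0.5 rad to station -x, off) as it starts, 1.0 rad when fully over to station +x (on). It pivots about an axis along station y, 82 mm above the station's underside, and stays where it is left.
- switch_tip (a point): Centre of the red ball, 26 mm in diameter, at the lever's free end, 50 mm from the pivot.
- pot: Small dark nursery pot with soil, 68 mm across, 58 mm high, loose bystander; origin at the centre of its underside.
Not all that is in view belongs to the job. Of the things like the part that bears probe_grip, leave any that is yellow; of the rest the larger one is meant.

How it is judged:
By the outcome, as a careful person would: the job done as asked, in the order asked, and still so for the second after the job is handed in, with the robot touching nothing.
It also fails if it takes over 61 s, if anything falls off the work surface, if the arm or the gripper's body presses on something with over 40 N, if the wrist force passes 120 N, or if a joint passes its speed limit or range.

## Working session

There is one attempt and no reset: what is moved stays moved. The work goes in short steps, Python scripts to look and compute and a tool call to move; the robot and the scene stay as the last step left them, time stands still between calls to the robot, and variables do not carry over. Pictures are saved under pics/ and viewed, and the job is handed in when it is done.

Besides the shell and the picture viewer there is one more tool, called after "Call:" as a command line: name --argument value ..., lists and objects as JSON in quotes. apply_moves: Moves the arm, as the interface text tells. Its arguments: {"type":"object","properties":{"fingers":{"type":"array"},"offset":{"type":"array"},"turn":{"type":"array"},"grip_force":{"type":"number"}},"required":["fingers","offset","turn"]}

```bash
mkdir -p pics; python3 - <<'E'
from bench import *
import cv2,numpy as np,json
s=read_state();print({k:np.round(v,3).tolist() for k,v in s.items()})
for n in("scene","top"):
    p,d=grab_frame(n);cv2.imwrite(f"pics/{n}0.png",p);np.savez(f"{n}0.npz",p=p,d=d)
    print(n,{k:np.round(v,4).tolist() for k,v in camera_params(n).items()})
    for t in["probe_grip","station"]:
        for r in tip_of(t,n)[:4]:print(t,r)
E
```

```text
{'time_s': 0.0, 'joint_positions': [-1.282, 0.537, -0.004, 1.539, 0.003, 1.067, -0.071], 'qvel': [-0.001, 0.0, 0.0, 0.0, 0.001, -0.001, -0.001], 'joint_torque': [0.001, -58.34, 1.049, -25.912, 0.012, 0.01, 0.0], 'eef_pos': [0.226, 0.609, 0.23], 'tool_rot': [2.578, 1.794, -0.002], 'wrist_force': [-0.437, 0.222, -1.355], 'torque': [0.004, -0.031, 0.047], 'width': 0.085}
scene {'fx': 378.2883, 'fy': 378.2883, 'cx': 256.8682, 'cy': 193.1098, 'world_to_cam': [[0.828, -0.5604, 0.0214, -0.35], [0.2754, 0.4396, 0.8549, -0.2034], [-0.4885, -0.702, 0.5183, -0.8862], [0.0, 0.0, 0.0, 1.0]]}
probe_grip {'at': [157.7, 180.9], 'p': 0.86}
probe_grip {'at': [165.5, 199.6], 'p': 0.77}
probe_grip {'at': [179.2, 239.0], 'p': 0.47}
probe_grip {'at': [218.9, 292.5], 'p': 0.19}
station {'at': [230.1, 281.0], 'p': 0.67}
top {'fx': 467.8657, 'fy': 467.8657, 'cx': 253.6776, 'cy': 182.8167, 'world_to_cam': [[0.0022, -0.9999, 0.0104, 0.0078], [0.9866, 0.0039, 0.1632, -0.4207], [-0.1632, 0.0099, 0.9865, -1.569], [0.0, 0.0, 0.0, 1.0]]}
probe_grip {'at': [201.5, 142.8], 'p': 0.69}
probe_grip {'at': [191.6, 178.3], 'p': 0.49}
probe_grip {'at': [167.8, 206.0], 'p': 0.37}
probe_grip {'at': [164.8, 289.1], 'p': 0.34}
station {'at': [169.8, 276.4], 'p': 0.66}
```

View pics/scene0.png

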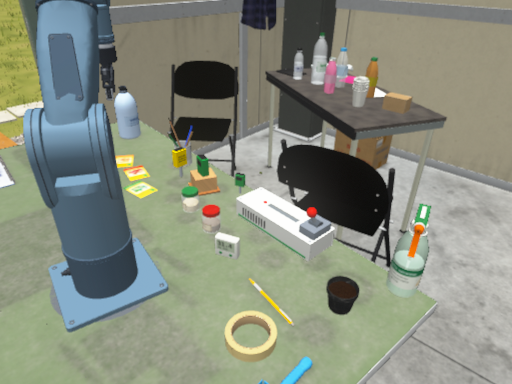

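View pics/top0.png

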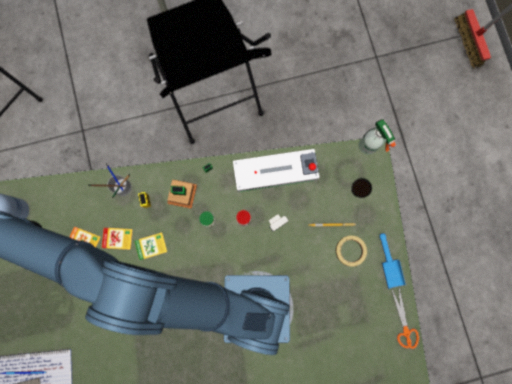

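```bash
cat >h.py <<'E'
from bench import *
import cv2,numpy as np
def cloud(n,d):
    c=camera_params(n);v,u=np.mgrid[0:384,0:512]
    P=np.stack([(u-c['cx'])/c['fx']*d,-(v-c['cy'])/c['fy']*d,-d],-1)
    T=np.linalg.inv(np.array(c['world_to_cam']))
    return P@T[:3,:3].T+T[:3,3]
def proj(n,X):
    c=camera_params(n);T=np.array(c['world_to_cam']);p=np.atleast_2d(X)@T[:3,:3].T+T[:3,3]
    return np.stack([c['cx']-c['fx']*p[:,0]/p[:,2],c['cy']+c['fy']*p[:,1]/p[:,2]],-1)
E
python3 - <<'E'
from h import *
ims=[]
for n,(u0,v0,u1,v1) in {"scene":(160,130,340,265),"top":(100,140,330,230)}.items():
    z=np.load(n+"0.npz");c=z['p'][v0:v1,u0:u1];c=cv2.resize(c,None,fx=780/(u1-u0),fy=780/(u1-u0),interpolation=cv2.INTER_CUBIC)
    cv2.imwrite(f"pics/{n}0c.png",c)
    W=cloud(n,z['d']);hsv=cv2.cvtColor(z['p'],cv2.COLOR_BGR2HSV)
    g=(hsv[...,0]>50)&(hsv[...,0]<90)&(hsv[...,1]>110)
    k,l,st,ce=cv2.connectedComponentsWithStats(g.astype(np.uint8))
    for i in range(1,k):
        if st[i,4]>12:
            w=W[(l==i)&(z['d']>0)]
            if len(w):print(n,"green",ce[i].round(),st[i,4],np.percentile(w,[3,50,97],axis=0).round(3).tolist())
    m=(z['p'].min(-1)>170)&(z['d']>0)&(abs(W[...,2]-.06)<.012)&(W[...,0]>.3)
    k,l,st,ce=cv2.connectedComponentsWithStats(m.astype(np.uint8))
    for i in range(1,k):
        if st[i,4]>300:
            w=W[l==i];r=cv2.minAreaRect(w[:,:2].astype(np.float32));print(n,"white",ce[i],r,cv2.boxPoints(r).tolist(),np.median(w[:,2]))
    o=(hsv[...,0]>8)&(hsv[...,0]<22)&(hsv[...,1]>110)&(abs(W[...,2]-.055)<.008)&(abs(W[...,0]-.55)<.2)
    w=W[o];print("wood top",len(w))
    k,l,st,ce=cv2.connectedComponentsWithStats(o.astype(np.uint8))
    for i in range(1,k):
        if st[i,4]>40: r=cv2.minAreaRect(W[l==i][:,:2].astype(np.float32));print(ce[i],r)
E
```

```text
scene green [374.  59.] 13 [[1.652, 0.681, 0.203], [1.659, 0.691, 0.21], [1.675, 0.705, 0.214]]
scene green [203. 166.] 156 [[0.371, 0.235, 0.062], [0.378, 0.24, 0.088], [0.392, 0.269, 0.115]]
scene green [240. 180.] 77 [[0.457, 0.153, 0.036], [0.466, 0.16, 0.052], [0.48, 0.172, 0.072]]
scene green [190. 191.] 132 [[0.273, 0.145, 0.06], [0.291, 0.16, 0.068], [0.313, 0.186, 0.07]]
scene green [422. 214.] 136 [[0.523, -0.419, 0.215], [0.539, -0.404, 0.22], [0.579, -0.38, 0.223]]
scene green [410. 271.] 68 [[0.525, -0.427, 0.072], [0.536, -0.416, 0.08], [0.566, -0.387, 0.084]]
scene white [278.13692722 213.80539084] ((0.46199116110801697, -0.06316660344600677), (0.10426725447177887, 0.28370940685272217), 8.480842590332031) [[0.3895070552825928, 0.06944835186004639], [0.43134814500808716, -0.21115875244140625], [0.5344752669334412, -0.19578155875205994], [0.4926341772079468, 0.0848255455493927]] 0.05893357322468096
wood top 337
[202.71257485 175.86227545] ((0.38302719593048096, 0.2578786313533783), (0.07084599882364273, 0.06913474202156067), 78.98175048828125)
[342.54193548 290.90967742]
[... 515 characters left out ...]
6 [[0.186, 0.404, -0.004], [0.204, 0.41, 0.001], [0.221, 0.414, 0.007]]
top white [270.06889666 169.90713929] ((0.46537327766418457, -0.06463232636451721), (0.10285257548093796, 0.2801872193813324), 8.863236427307129) [[0.39297592639923096, 0.06586483865976334], [0.43614619970321655, -0.21097664535045624], [0.5377706289291382, -0.19512948393821716], [0.4946003556251526, 0.08171199262142181]] 0.06008322048319248
wood top 360
[180.88043478 192.08695652] ((0.38725903630256653, 0.25765904784202576), (0.06930980831384659, 0.07037153095006943), 78.74311065673828)
[361.06756757 187.95945946] ((0.3980584442615509, -0.35254740715026855), (0.048546385020017624, 0.04620165377855301), 47.23295974731445)
```

View pics/scene0c.png

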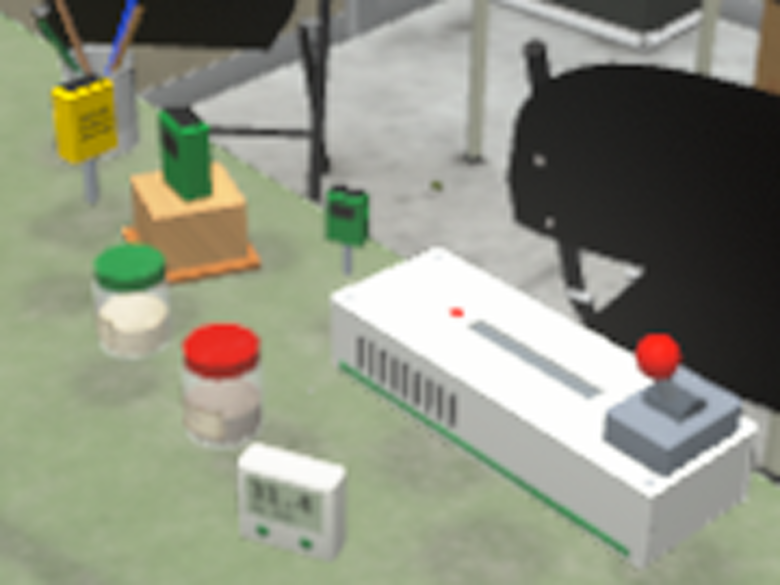

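View pics/top0c.png

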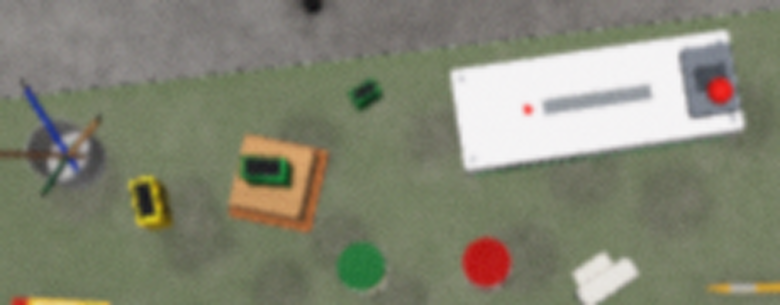

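```bash
python3 - <<'E'
from h import *
from scipy.spatial.transform import Rotation as R
print("tool axes",R.from_rotvec(read_state()['tool_rot']).as_matrix().round(3).tolist())
for n in("scene","top"):
    z=np.load(n+"0.npz");W=cloud(n,z['d'])
    for nm,m in {"top":(abs(W[...,2]-.116)<.01),"head":(W[...,2]>.066)&(W[...,2]<.13)}.items():
        m=m&(np.hypot(W[...,0]-.385,W[...,1]-.257)<.045)&(z['d']>0)
        w=W[m];r=cv2.minAreaRect(w[:,:2].astype(np.float32));print(n,nm,len(w),r,np.median(w[:,2]),w.mean(0).round(4))
    # tall stuff around
    m=(W[...,2]>.03)&(W[...,0]>.3)&(W[...,0]<.62)&(W[...,1]>-.25)&(W[...,1]<.45)&(z['d']>0)
    k,l,st,ce=cv2.connectedComponentsWithStats(m.astype(np.uint8))
    for i in range(1,k):
        if st[i,4]>15: w=W[l==i];print(n,"obj",w.min(0).round(3),w.max(0).round(3))
    for t in["probe_grip","switch_tip","slot_start","slot_far"]:
        for q in tip_of(t,n)[:3]:
            i,j=map(int,q['at']);print(n,t,q,W[i,j].round(3))
E
```

```text
tool axes [[0.347, 0.938, -0.0], [0.938, -0.347, -0.001], [-0.001, 0.0, -1.0]]
scene top 70 ((0.38326942920684814, 0.2578706741333008), (0.045821987092494965, 0.02412247471511364), 85.75270080566406) 0.11342327509451633 [0.3811 0.2542 0.1123]
scene head 199 ((0.3830268383026123, 0.2562236785888672), (0.04966249689459801, 0.02608545310795307), 87.78368377685547) 0.0968232803050223 [0.3791 0.2496 0.095 ]
scene obj [0.33  0.353 0.03 ] [0.429 0.449 0.149]
scene obj [0.3   0.143 0.03 ] [0.426 0.301 0.117]
scene obj [0.453 0.152 0.03 ] [0.48  0.181 0.074]
scene obj [ 0.391 -0.21   0.03 ] [0.533 0.081 0.139]
scene obj [0.3   0.019 0.031] [0.322 0.066 0.07 ]
scene probe_grip {'at': [157.7, 180.9], 'p': 0.86} [0.354 0.363 0.079]
scene probe_grip {'at': [165.5, 199.6], 'p': 0.77} [0.372 0.256 0.091]
scene probe_grip {'at': [179.2, 239.0], 'p': 0.47} [0.464 0.164 0.056]
scene switch_tip {'at': [211.5, 312.4], 'p': 0.55} [ 0.453 -0.185  0.137]
scene switch_tip {'at': [185.4, 204.5], 'p': 0.46} [0.371 0.228 0.032]
scene slot_start {'at': [209.8, 270.3], 'p': 0.81} [ 0.444 -0.032  0.06 ]
scene slo
[... 446 characters left out ...]
[0.458 0.151 0.03 ] [0.483 0.18  0.081]
top obj [0.385 0.407 0.032] [0.435 0.45  0.147]
top obj [0.347 0.217 0.03 ] [0.426 0.301 0.125]
top obj [0.333 0.355 0.048] [0.38  0.388 0.117]
top obj [0.3   0.142 0.032] [0.322 0.191 0.077]
top obj [0.3   0.021 0.047] [0.324 0.068 0.078]
top probe_grip {'at': [201.5, 142.8], 'p': 0.69} [0.348 0.373 0.103]
top probe_grip {'at': [191.6, 178.3], 'p': 0.49} [0.379 0.254 0.12 ]
top probe_grip {'at': [167.8, 206.0], 'p': 0.37} [0.467 0.17  0.074]
top switch_tip {'at': [166.1, 311.5], 'p': 0.49} [ 0.459 -0.175  0.139]
top slot_start {'at': [170.5, 263.4], 'p': 0.85} [ 0.46  -0.022  0.061]
top slot_far {'at': [165.2, 288.9], 'p': 0.95} [ 0.478 -0.107  0.062]
```

Look-alikes: the yellow probe at scene (180,157), the green probe in the stand at (203,163) and a small green probe at (240,180). The crop shows the one in the stand is green, larger and standing in the wood, so I'll take that one.

Call:
apply_moves --fingers '[0.085, 0.085, 0.085, 0.085, 0.085, 0.085, 0.085, 0.085, 0.085, 0.085]' --offset '[[0.016, -0.035, 0], [0.016, -0.035, 0], [0.016, -0.035, 0], [0.016, -0.035, 0], [0.016, -0.035, 0], [0.016, -0.035, 0], [0.016, -0.035, 0], [0.016, -0.035, 0], [0.016, -0.035, 0], [0.015, -0.035, 0]]' --turn '[[0, 0, -7.5], [0, 0, -7.5], [0, 0, -7.5], [0, 0, -7.5], [0, 0, -7.5], [0, 0, -7.5], [0, 0, -7.5], [0, 0, -7.5], [0, 0, -7.5], [0, 0, -7.5]]'

```text
time_s: 1.7
eef_pos: [0.3854, 0.2582, 0.2316]
tool_rot: [-3.137, 0.154, -0.001]
wrist_force: [0.8, 0.6, -0.1]
width: 0.0854
```

Call:
apply_moves --fingers '[0.085, 0.085, 0.085, 0.085, 0.085, 0.085, 0.085]' --offset '[[0, 0, -0.03], [0, 0, -0.035], [0, 0, -0.035], [0, 0, -0.03], [0, 0, -0.02], [0, 0, -0.01], [0, 0, 0]]' --turn '[[0, 0, 0], [0, 0, 0], [0, 0, 0], [0, 0, 0], [0, 0, 0], [0, 0, 0], [0, 0, 0]]'

```text
time_s: 2.4
eef_pos: [0.3844, 0.2592, 0.0706]
tool_rot: [3.137, -0.146, -0.002]
wrist_force: [0.0, 0.6, 0.1]
width: 0.085
```

```bash
python3 - <<'E'
from h import *
s=read_state();print(s['eef_pos'],s['wrist_force'],s['time_s'])
a,_=grab_frame("scene");b,_=grab_frame("top")
o=np.vstack([cv2.resize(a[110:210,150:290],(700,500),interpolation=2)[:300],cv2.resize(b[150:230,120:260],(700,400),interpolation=2)[:300]])
cv2.imwrite("pics/g1.png",o)
E
```

```text
[0.38439107 0.25915178 0.07059271] [0.03378784 0.59054863 0.08411274] 2.4
```

View pics/g1.png

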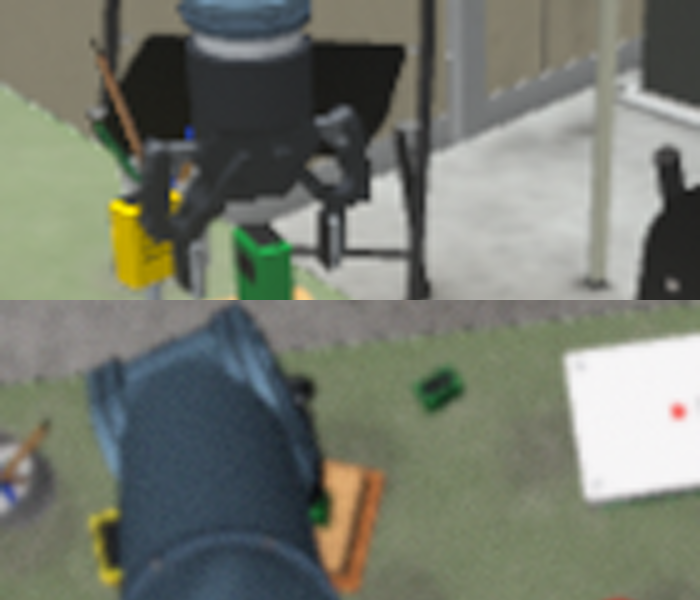

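The fingers straddle the green head in the stand, with the yellow probe clear to the left. Closing.

Call:
apply_moves --fingers '[0.02, 0.015, 0.015, 0.015, 0.015, 0.015]' --offset '[[0, 0, 0], [0, 0, 0], [0, 0, 0], [0, 0, 0], [0, 0, 0], [0, 0, 0]]' --turn '[[0, 0, 0], [0, 0, 0], [0, 0, 0], [0, 0, 0], [0, 0, 0], [0, 0, 0]]' --grip_force 50

```text
time_s: 3.1
eef_pos: [0.385, 0.2597, 0.0717]
tool_rot: [-3.138, 0.146, -0.0]
wrist_force: [-0.8, -0.6, 6.7]
width: 0.0237
```

Call:
apply_moves --fingers '[0.015, 0.015, 0.015, 0.015, 0.015, 0.015]' --offset '[[0, 0, 0.015], [0, 0, 0.025], [0, 0, 0.035], [0, 0, 0.025], [0, 0, 0.015], [0, 0, 0]]' --turn '[[0, 0, 0], [0, 0, 0], [0, 0, 0], [0, 0, 0], [0, 0, 0], [0, 0, 0]]'

```text
time_s: 3.7
eef_pos: [0.3857, 0.2602, 0.1878]
tool_rot: [-3.136, 0.146, -0.004]
wrist_force: [-0.2, 0.9, -2.6]
width: 0.0234
```

```bash
python3 - <<'E'
from h import *
s=read_state();print(s['eef_pos'],s['wrist_force'],s['time_s'],s['width'])
a,_=grab_frame("scene")
cv2.imwrite("pics/g2.png",cv2.resize(a[90:210,150:310],(800,600),interpolation=2))
print(tip_of("probe_tip","scene")[:3])
E
```

```text
[0.38565796 0.26024952 0.18781734] [-0.22514276  0.89822323 -2.63726564] 3.7 0.023400434106059007
[{'at': [175.6, 181.4], 'p': 0.64}, {'at': [152.8, 200.0], 'p': 0.59}, {'at': [191.2, 241.4], 'p': 0.48}]
```

View pics/g2.png

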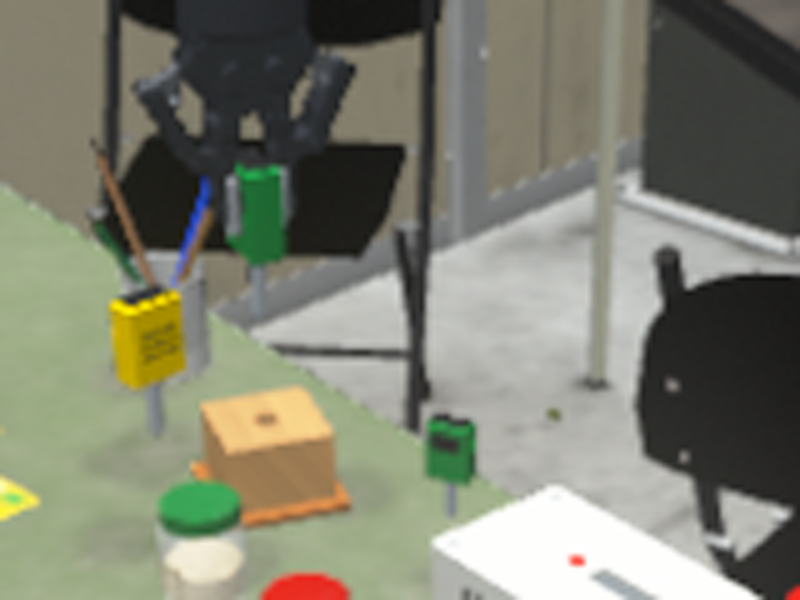

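```bash
python3 - <<'E'
from h import *
s=read_state();p=np.array(s['eef_pos']);print("tip pred",proj("scene",p-[0,0,.061]),"head",proj("scene",p-[0,0,-.014]))
th=np.deg2rad(8.7);ex=np.array([np.cos(th),np.sin(th)]);ey=np.array([-ex[1],ex[0]])
for n in("scene","top"):
    z=np.load(n+"0.npz");c=camera_params(n)
    # intersect rays with plane z=.056
    T=np.linalg.inv(np.array(c['world_to_cam']));v,u=np.mgrid[0:384,0:512]
    D=np.stack([(u-c['cx'])/c['fx'],-(v-c['cy'])/c['fy'],-np.ones_like(u)],-1)@T[:3,:3].T
    X=T[:3,3]+D*((.06-T[2,3])/D[...,2])[...,None]
    L=(X[...,:2]-[.4637,-.0639]);lx=L@ex;ly=L@ey
    g=z['p'].astype(int).mean(-1);hsv=cv2.cvtColor(z['p'],cv2.COLOR_BGR2HSV)
    ins=(abs(lx)<.02)&(abs(ly)<.068)
    wgt=np.clip(225-g,0,90)*ins; print(np.percentile(g[ins],[5,50,95]))
    P=X[...,:2][ins];w=wgt[ins];w=np.where(w>25,w,0);cen=(P*w[:,None]).sum(0)/w.sum();C=np.cov(P.T,aweights=w);e,V=np.linalg.eigh(C);a=V[:,1]
    print(n,"slot c",cen.round(4),"len",np.sqrt(12*e).round(4),"ang",np.degrees(np.arctan2(-a[0],a[1]))%180)
    r=(hsv[...,1]>120)&((hsv[...,0]<8)|(hsv[...,0]>172))&(abs(lx)<.03)&(ly>.03)&(ly<.1)
    print("dot",X[r].mean(0).round(4))
    # cover white on plane .06
    m=(z['p'].min(-1)>170)&(abs(lx)<.08)&(abs(ly)<.17)&(cloud(n,z['d'])[...,2]>.052)
    rr=cv2.minAreaRect(X[...,:2][m].astype(np.float32));print(rr)
E
```

```text
tip pred [[201.48226681 154.03918853]] head [[200.14124702 131.67423636]]
[172.33333333 251.66666667 253.66666667]
scene slot c [ 0.4641 -0.0645] len [0.011  0.1095] ang 8.57011318478381
dot [0.4532 0.006  0.06  ]
((0.4551834166049957, -0.06700639426708221), (0.12737205624580383, 0.2841636836528778), 12.059375762939453)
[154.33333333 237.66666667 244.33333333]
top slot c [ 0.4646 -0.0638] len [0.0129 0.1092] ang 8.703708072292935
dot [0.4547 0.0038 0.06  ]
((0.46452799439430237, -0.06461939215660095), (0.1022915318608284, 0.27980470657348633), 8.769500732421875)
```

Call:
apply_moves --fingers '[0.015, 0.015, 0.015, 0.015, 0.015, 0.015, 0.015, 0.015, 0.015]' --offset '[[0.005, -0.02, 0], [0.009, -0.035, 0], [0.011, -0.045, 0], [0.011, -0.045, 0], [0.011, -0.045, 0], [0.011, -0.045, 0], [0.009, -0.03, 0], [0.005, -0.015, -0.02], [0, 0, -0.02]]' --turn '[[0, 0, 2], [0, 0, 2], [0, 0, 2], [0, 0, 2], [0, 0, 2], [0, 0, 2], [0, 0, 2], [0, 0, 0], [0, 0, 0]]'

```text
time_s: 4.7
eef_pos: [0.4569, -0.0236, 0.1449]
tool_rot: [3.132, 0.23, -0.0]
wrist_force: [-0.7, 0.7, -2.1]
width: 0.0235
```

```bash
cat >st.py <<'E'
from h import *
from scipy.spatial.transform import Rotation as R
import sys
s=read_state();M=R.from_rotvec(s['tool_rot']).as_matrix();p=np.array(s['eef_pos'])
ex=np.array([.9886,.1504]);ey=np.array([-.1504,.9886]);L=p[:2]-[.4643,-.0642]
print(s['time_s'],p.round(4),"F",np.round(s['wrist_force'],2),"T",np.round(s['torque'],3),"w",round(s['width'],4),"xang",np.degrees(np.arctan2(M[1,0],M[0,0])).round(2),"z",M[:,2].round(3),"local",(L@ex).round(4),(L@ey).round(4))
if len(sys.argv)>1:
    a,_=grab_frame("scene");b,_=grab_frame("top")
    cv2.imwrite(f"pics/{sys.argv[1]}.png",np.vstack([cv2.resize(a[140:260,210:350],(700,600),interpolation=2)[:400],cv2.resize(b[140:200,220:325],(350,200),interpolation=2).repeat(1,0) if 0 else cv2.resize(b[145:200,210:350],(700,200),interpolation=2)]))
    print("tip pred",proj("scene",p-[0,0,.061]))
E
python3 st.py s1
```

```text
4.7 [ 0.4569 -0.0236  0.1449] F [-0.67  0.68 -2.13] T [0.048 0.019 0.086] w 0.0235 xang 8.41 z [-0.    -0.002 -1.   ] local -0.0012 0.0413
tip pred [[272.50297926 198.94459216]]
```

View pics/s1.png

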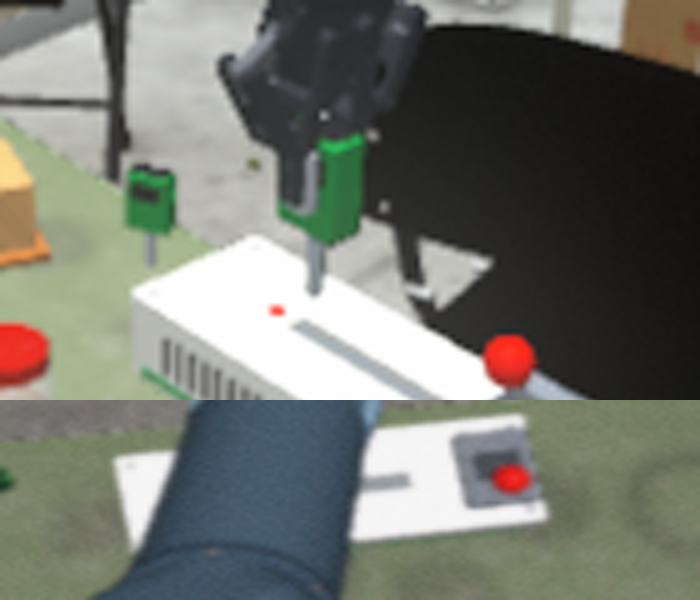

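Call:
apply_moves --fingers '[0.015, 0.015, 0.015, 0.015]' --offset '[[0.0006, 0.004, 0], [0, 0, -0.01], [0, 0, -0.01], [0, 0, 0]]' --turn '[[0, 0, 0], [0, 0, 0], [0, 0, 0], [0, 0, 0]]'

```text
time_s: 5.2
eef_pos: [0.4565, -0.0161, 0.1252]
tool_rot: [3.132, 0.239, -0.003]
wrist_force: [-0.7, -0.4, -2.0]
width: 0.0235
```

```bash
python3 st.py s2
```

```text
5.2 [ 0.4565 -0.0161  0.1252] F [-0.66 -0.35 -2.04] T [-0.085  0.002  0.026] w 0.0235 xang 8.72 z [-0.002 -0.    -1.   ] local -0.0005 0.0487
tip pred [[270.49567028 203.73692185]]
```

View pics/s2.png

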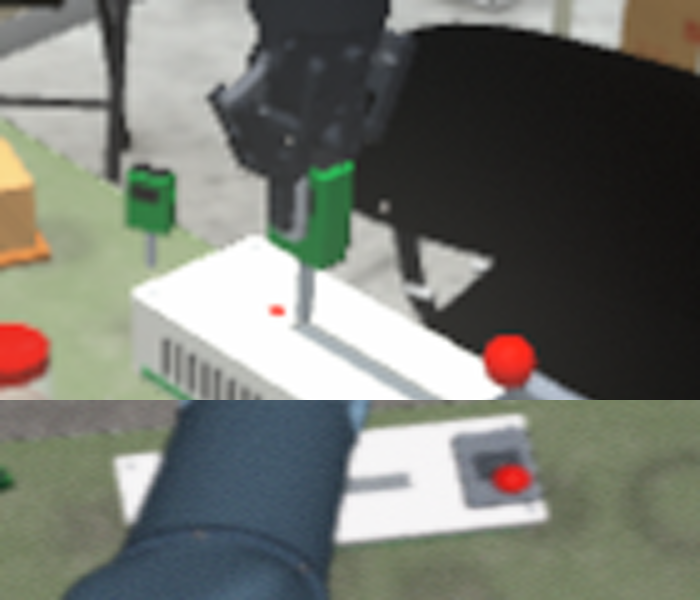

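Call:
apply_moves --fingers '[0.015, 0.015, 0.015, 0.015, 0.015]' --offset '[[0.001, -0.005, 0], [0, 0, 0], [0, 0, -0.003], [0, 0, -0.003], [0, 0, 0]]' --turn '[[0, 0, 0], [0, 0, 0], [0, 0, 0], [0, 0, 0], [0, 0, 0]]'

```text
time_s: 5.8
eef_pos: [0.458, -0.0214, 0.1199]
tool_rot: [-3.133, -0.238, 0.001]
wrist_force: [-0.5, 0.2, -1.6]
width: 0.0236
```

```bash
python3 st.py
```

```text
5.8 [ 0.458  -0.0214  0.1199] F [-0.52  0.22 -1.6 ] T [ 0.024  0.031 -0.046] w 0.0236 xang 8.68 z [-0.001  0.    -1.   ] local 0.0003 0.0433
```

Call:
apply_moves --fingers '[0.015, 0.015, 0.015]' --offset '[[0, 0, -0.0015], [0, 0, -0.0015], [0, 0, 0]]' --turn '[[0, 0, 0], [0, 0, 0], [0, 0, 0]]'

```text
time_s: 6.1
eef_pos: [0.4585, -0.0214, 0.1174]
tool_rot: [-3.132, -0.238, -0.0]
wrist_force: [-1.3, -0.7, 0.2]
width: 0.0237
```

```bash
python3 st.py
```

```text
6.1 [ 0.4585 -0.0214  0.1174] F [-1.35 -0.72  0.22] T [ 0.044  0.122 -0.012] w 0.0237 xang 8.67 z [ 0.  0. -1.] local 0.0007 0.0431
```

Call:
apply_moves --fingers '[0.015, 0.015]' --offset '[[0, 0, -0.001], [0, 0, 0]]' --turn '[[0, 0, 0], [0, 0, 0]]'

```text
time_s: 6.3
eef_pos: [0.4587, -0.0215, 0.117]
tool_rot: [-3.132, -0.237, -0.001]
wrist_force: [-2.0, 0.7, 9.7]
width: 0.0234
```

```bash
python3 st.py
```

```text
6.3 [ 0.4587 -0.0215  0.117 ] F [-1.96  0.68  9.72] T [0.086 0.8   0.028] w 0.0234 xang 8.66 z [ 0.     0.001 -1.   ] local 0.0009 0.0431
```

Call:
apply_moves --fingers '[0.015, 0.015, 0.015, 0.015]' --offset '[[0.0003, -0.003, 0], [0.0003, -0.003, 0], [0.0003, -0.004, 0], [0, 0, 0]]' --turn '[[0, 0, 0], [0, 0, 0], [0, 0, 0], [0, 0, 0]]'

```text
time_s: 6.7
eef_pos: [0.4605, -0.0312, 0.1171]
tool_rot: [-3.132, -0.238, -0.004]
wrist_force: [-0.4, -0.3, 6.4]
width: 0.0237
```

```bash
python3 st.py
```

```text
6.7 [ 0.4605 -0.0312  0.1171] F [-0.35 -0.27  6.4 ] T [-0.08   0.117 -0.02 ] w 0.0237 xang 8.69 z [ 0.002  0.001 -1.   ] local 0.0012 0.0332
```

Call:
apply_moves --fingers '[0.015, 0.015, 0.015]' --offset '[[0, -0.003, 0], [0, -0.003, 0], [0, 0, 0]]' --turn '[[0, 0, 0], [0, 0, 0], [0, 0, 0]]'

```text
time_s: 7.0
eef_pos: [0.4606, -0.0371, 0.1171]
tool_rot: [-3.132, -0.238, -0.004]
wrist_force: [-0.1, 0.7, 6.6]
width: 0.0232
```

```bash
python3 st.py
```

```text
7.0 [ 0.4606 -0.0371  0.1171] F [-0.07  0.7   6.61] T [ 0.184  0.054 -0.069] w 0.0232 xang 8.69 z [ 0.002  0.001 -1.   ] local 0.0004 0.0274
```

Call:
apply_moves --fingers '[0.015, 0.015, 0.015]' --offset '[[0.0004, -0.003, 0], [0.0004, -0.003, 0], [0, 0, 0]]' --turn '[[0, 0, 0], [0, 0, 0], [0, 0, 0]]'

```text
time_s: 7.3
eef_pos: [0.4613, -0.043, 0.1171]
tool_rot: [-3.132, -0.238, -0.004]
wrist_force: [0.2, 0.7, 6.4]
width: 0.0236
```

Call:
apply_moves --fingers '[0.015, 0.015, 0.015]' --offset '[[0.0004, -0.003, 0], [0.0004, -0.003, 0], [0, 0, 0]]' --turn '[[0, 0, 0], [0, 0, 0], [0, 0, 0]]'

```text
time_s: 7.6
eef_pos: [0.4621, -0.049, 0.1171]
tool_rot: [-3.132, -0.238, -0.004]
wrist_force: [-0.2, 0.9, 6.8]
width: 0.0236
```

```bash
python3 st.py
```

```text
7.6 [ 0.4621 -0.049   0.1171] F [-0.21  0.89  6.78] T [ 0.261  0.108 -0.042] w 0.0236 xang 8.69 z [ 0.002  0.001 -1.   ] local 0.0001 0.0154
```

Call:
apply_moves --fingers '[0.015, 0.015, 0.015]' --offset '[[0.0005, -0.003, 0], [0.0005, -0.003, 0], [0, 0, 0]]' --turn '[[0, 0, 0], [0, 0, 0], [0, 0, 0]]'

```text
time_s: 7.9
eef_pos: [0.4631, -0.0549, 0.1171]
tool_rot: [-3.132, -0.238, -0.003]
wrist_force: [0.0, 1.0, 6.4]
width: 0.0238
```

Call:
apply_moves --fingers '[0.015, 0.015, 0.015]' --offset '[[0.0005, -0.003, 0], [0.0005, -0.003, 0], [0, 0, 0]]' --turn '[[0, 0, 0], [0, 0, 0], [0, 0, 0]]'

```text
time_s: 8.2
eef_pos: [0.4641, -0.0609, 0.1171]
tool_rot: [-3.132, -0.238, -0.003]
wrist_force: [0.4, 0.4, 7.0]
width: 0.0235
```

```bash
python3 st.py
```

```text
8.2 [ 0.4641 -0.0609  0.1171] F [0.37 0.42 6.98] T [0.307 0.081 0.008] w 0.0235 xang 8.7 z [ 0.002  0.001 -1.   ] local 0.0003 0.0033
```

Call:
apply_moves --fingers '[0.015, 0.015, 0.015]' --offset '[[0.0004, -0.003, 0], [0.0004, -0.003, 0], [0, 0, 0]]' --turn '[[0, 0, 0], [0, 0, 0], [0, 0, 0]]'

```text
time_s: 8.5
eef_pos: [0.4636, -0.0681, 0.1162]
tool_rot: [3.132, 0.236, -0.0]
wrist_force: [-0.6, -0.1, -1.5]
width: 0.0234
```

Call:
apply_moves --fingers '[0.015, 0.015, 0.015]' --offset '[[0.0004, -0.003, 0], [0.0004, -0.003, 0], [0, 0, 0]]' --turn '[[0, 0, 0], [0, 0, 0], [0, 0, 0]]'

```text
time_s: 8.8
eef_pos: [0.4644, -0.0741, 0.1162]
tool_rot: [3.132, 0.236, -0.0]
wrist_force: [-0.2, -1.0, -1.6]
width: 0.0234
```

```bash
python3 st.py
```

```text
8.8 [ 0.4644 -0.0741  0.1162] F [-0.19 -1.   -1.57] T [-0.068  0.028  0.02 ] w 0.0234 xang 8.63 z [-0. -0. -1.] local -0.0014 -0.0098
```

Force dropped to the free value between local y +3 and −4 mm, so the port edge is there. Now testing the descent near the estimated centre.

Call:
apply_moves --fingers '[0.015, 0.015, 0.015, 0.015]' --offset '[[0.0012, 0, -0.001], [0, 0, -0.002], [0, 0, -0.002], [0, 0, 0]]' --turn '[[0, 0, 0], [0, 0, 0], [0, 0, 0], [0, 0, 0]]'

```text
time_s: 9.2
eef_pos: [0.4656, -0.0734, 0.111]
tool_rot: [-3.133, -0.238, 0.001]
wrist_force: [0.3, -0.4, -1.1]
width: 0.0236
```

```bash
python3 st.py
```

```text
9.2 [ 0.4656 -0.0734  0.111 ] F [ 0.31 -0.44 -1.05] T [ 0.031 -0.051  0.004] w 0.0236 xang 8.68 z [-0. -0. -1.] local -0.0001 -0.0093
```

Call:
apply_moves --fingers '[0.015, 0.015, 0.015, 0.015, 0.015]' --offset '[[0, 0, -0.005], [0, 0, -0.008], [0, 0, -0.008], [0, 0, -0.006], [0, 0, 0]]' --turn '[[0, 0, 0], [0, 0, 0], [0, 0, 0], [0, 0, 0], [0, 0, 0]]'

```text
time_s: 9.7
eef_pos: [0.4649, -0.0735, 0.0833]
tool_rot: [-3.132, -0.237, 0.003]
wrist_force: [-1.1, -0.6, -1.1]
width: 0.0234
```

```bash
python3 st.py
```

```text
9.7 [ 0.4649 -0.0735  0.0833] F [-1.08 -0.62 -1.1 ] T [0.027 0.077 0.011] w 0.0234 xang 8.67 z [-0.002 -0.    -1.   ] local -0.0008 -0.0093
```

Call:
apply_moves --fingers '[0.015, 0.015, 0.015, 0.015]' --offset '[[0, 0, -0.003], [0, 0, -0.003], [0, 0, -0.001], [0, 0, 0]]' --turn '[[0, 0, 0], [0, 0, 0], [0, 0, 0], [0, 0, 0]]'

```text
time_s: 10.1
eef_pos: [0.4656, -0.0735, 0.0772]
tool_rot: [3.133, 0.237, -0.0]
wrist_force: [0.0, 0.3, -2.2]
width: 0.0237
```

```bash
python3 st.py s3
```

```text
10.1 [ 0.4656 -0.0735  0.0772] F [ 0.02  0.29 -2.16] T [-0.037  0.098 -0.004] w 0.0237 xang 8.67 z [-0. -0. -1.] local -0.0001 -0.0094
tip pred [[284.55669734 226.72465808]]
```

View pics/s3.png

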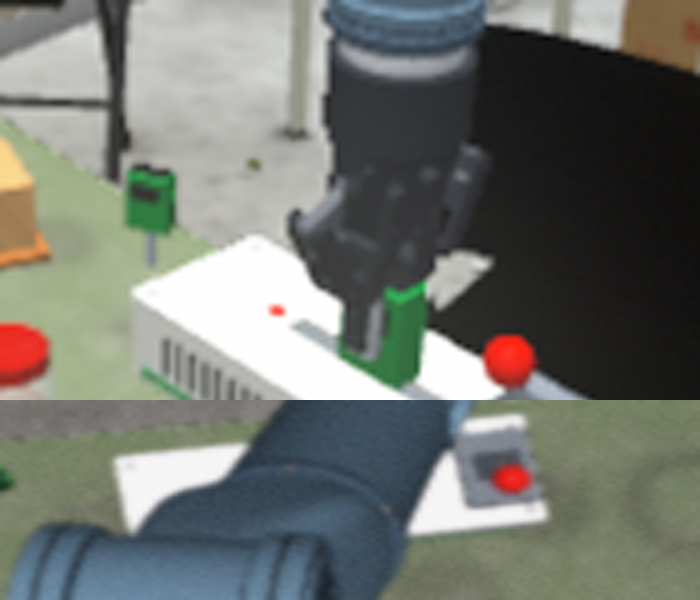

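Nearly home, with the head just above the cover at crop (385,365). I'll press until it seats.

Call:
apply_moves --fingers '[0.015, 0.015, 0.015]' --offset '[[0, 0, -0.001], [0, 0, -0.001], [0, 0, 0]]' --turn '[[0, 0, 0], [0, 0, 0], [0, 0, 0]]'

```text
time_s: 10.5
eef_pos: [0.4659, -0.0735, 0.0766]
tool_rot: [-3.132, -0.237, -0.001]
wrist_force: [-5.3, 1.0, 19.4]
width: 0.0235
```

```bash
python3 st.py
```

```text
10.5 [ 0.4659 -0.0735  0.0766] F [-5.3   1.02 19.42] T [0.149 1.326 0.022] w 0.0235 xang 8.66 z [ 0.     0.001 -1.   ] local 0.0002 -0.0094
```

Call:
apply_moves --fingers '[0.015, 0.03, 0.06, 0.06, 0.06]' --offset '[[0, 0, 0.001], [0, 0, 0], [0, 0, 0], [0, 0, 0], [0, 0, 0]]' --turn '[[0, 0, 0], [0, 0, 0], [0, 0, 0], [0, 0, 0], [0, 0, 0]]'

```text
time_s: 11.0
eef_pos: [0.4657, -0.0735, 0.0762]
tool_rot: [3.132, 0.238, -0.0]
wrist_force: [-0.1, -0.2, -0.4]
width: 0.0603
```

Call:
apply_moves --fingers '[0.06, 0.06, 0.06, 0.06, 0.06, 0.06, 0.06]' --offset '[[0, 0, 0.005], [0, 0, 0.015], [0, 0, 0.025], [0, 0, 0.035], [0, 0, 0.035], [0, 0, 0.025], [0, 0, 0]]' --turn '[[0, 0, 0], [0, 0, 0], [0, 0, 0], [0, 0, 0], [0, 0, 0], [0, 0, 0], [0, 0, 0]]'

```text
time_s: 11.7
eef_pos: [0.468, -0.0738, 0.2197]
tool_rot: [3.133, 0.237, 0.011]
wrist_force: [-0.8, 0.2, -0.8]
width: 0.0598
```

```bash
python3 st.py s4; python3 - <<'E'
from h import *
a,d=grab_frame("scene");W=cloud("scene",d)
hsv=cv2.cvtColor(a,cv2.COLOR_BGR2HSV)
r=(hsv[...,1]>150)&((hsv[...,0]<6)|(hsv[...,0]>174))&(W[...,2]>.09)&(W[...,2]<.16)&(abs(W[...,1]+.18)<.05)
w=W[r];print("ball surf",len(w),w.mean(0),w.min(0),w.max(0))
A=np.c_[2*w,np.ones(len(w))]
v=w.mean(0)-np.linalg.inv(camera_params("scene")['world_to_cam'])[:3,3];print("ball c est",w.mean(0)+v/np.linalg.norm(v)*.0087)
g=(hsv[...,0]>50)&(hsv[...,0]<90)&(hsv[...,1]>110)&(abs(W[...,1]+.07)<.05)&(abs(W[...,0]-.465)<.06)
print("head z",np.percentile(W[g],[1,50,99],axis=0).round(4))
E
```

```text
11.7 [ 0.468  -0.0738  0.2197] F [-0.76  0.21 -0.77] T [ 0.006 -0.021  0.001] w 0.0598 xang 8.66 z [ 0.007  0.    -1.   ] local 0.0022 -0.01
tip pred [[288.60467039 182.02688321]]
ball surf 71 [ 0.45369125 -0.1825774   0.13290621] [ 0.44645898 -0.19136916  0.12347359] [ 0.4647301  -0.16944614  0.14002545]
ball c est [ 0.45879863 -0.17741933  0.12811049]
head z [[ 0.4501 -0.0971  0.0669]
 [ 0.4558 -0.0895  0.0912]
 [ 0.4764 -0.0581  0.121 ]]
```

View pics/s4.png

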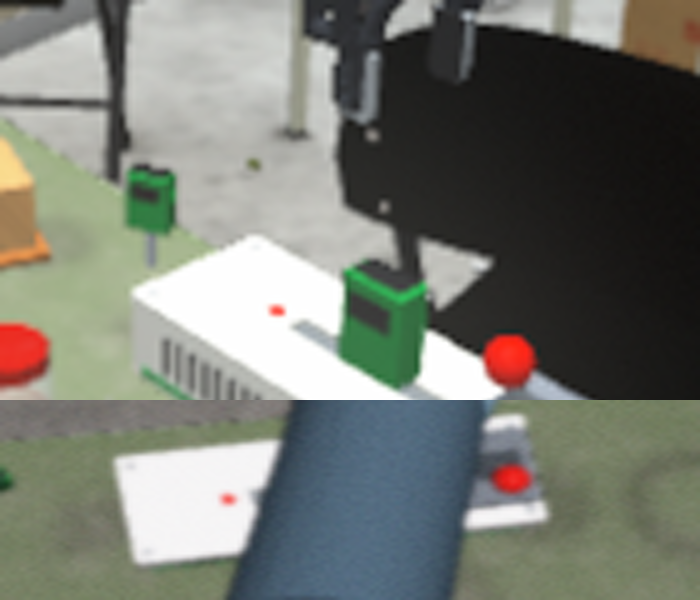

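The probe stands upright, head on the cover, and the lever leans to −x with its ball at crop (510,360). Next I'll bring the closed fingers beside the lever on its −x side.

Call:
apply_moves --fingers '[0.04, 0, 0, 0, 0, 0, 0, 0, 0, 0]' --offset '[[-0.025, -0.015, 0.01], [-0.025, -0.03, 0], [-0.003, -0.036, 0], [0, -0.03, 0], [0, 0, 0], [0, 0, -0.03], [0, 0, -0.035], [0, 0, -0.035], [0, 0, -0.017], [0, 0, 0]]' --turn '[[0, 0, 0], [0, 0, 0], [0, 0, 0], [0, 0, 0], [0, 0, 0], [0, 0, 0], [0, 0, 0], [0, 0, 0], [0, 0, 0], [0, 0, 0]]'

```text
time_s: 12.85
eef_pos: [0.4101, -0.183, 0.1064]
tool_rot: [-3.13, -0.238, 0.011]
wrist_force: [-0.4, 0.1, 0.3]
width: -0.0
```

```bash
python3 st.py s5
```

```text
12.85 [ 0.4101 -0.183   0.1064] F [-0.39  0.11  0.32] T [ 0.011  0.041 -0.011] w -0.0 xang 8.7 z [-0.007  0.002 -1.   ] local -0.0715 -0.1093
tip pred [[294.54615384 246.57912859]]
```

View pics/s5.png

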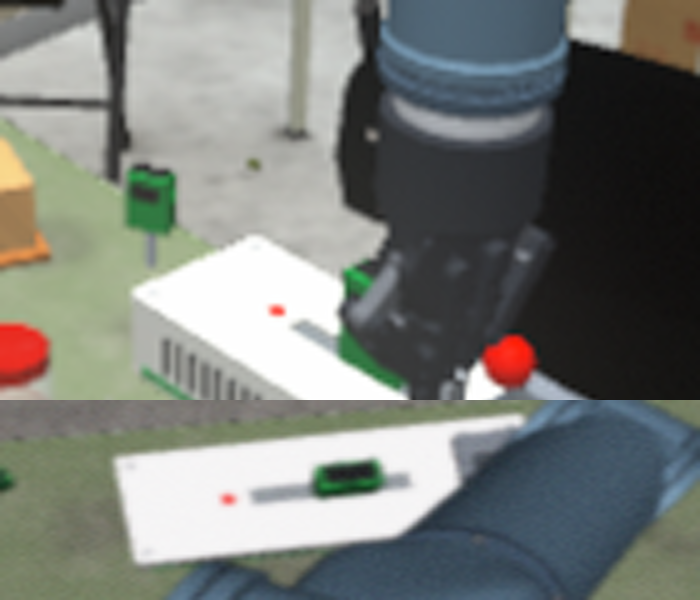

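Call:
apply_moves --fingers '[0, 0, 0, 0, 0, 0, 0]' --offset '[[0, -0.002, 0.006], [0.01, 0.001, 0], [0.01, 0.0015, 0], [0.01, 0.0015, 0], [0.01, 0.0015, 0], [0.01, 0.0015, 0], [0, 0, 0]]' --turn '[[0, 0, 0], [0, 0, 0], [0, 0, 0], [0, 0, 0], [0, 0, 0], [0, 0, 0], [0, 0, 0]]'

```text
time_s: 13.65
eef_pos: [0.4649, -0.179, 0.1153]
tool_rot: [3.132, 0.24, 0.003]
wrist_force: [0.0, -0.3, 0.4]
width: -0.0
```

```bash
python3 st.py s6
```

```text
13.65 [ 0.4649 -0.179   0.1153] F [ 0.04 -0.27  0.39] T [-0.018 -0.016  0.014] w -0.0 xang 8.77 z [ 0.002 -0.    -1.   ] local -0.0167 -0.1136
tip pred [[310.64788686 235.55012453]]
```

View pics/s6.png

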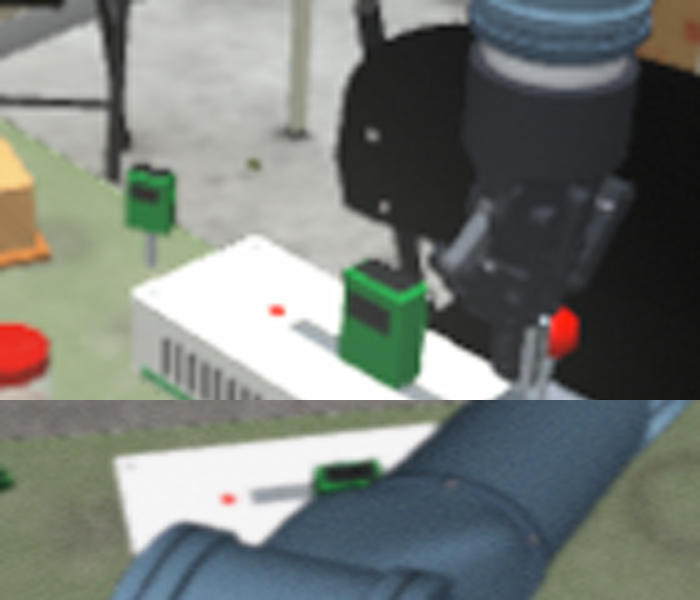

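The ball is moving with the finger, now at crop (562,332). I'll push on in small steps until the stop.

Call:
apply_moves --fingers '[0, 0, 0, 0, 0]' --offset '[[0.004, 0.0007, 0], [0.004, 0.0007, 0], [0.003, 0.0005, 0], [0.002, 0.0003, 0], [0, 0, 0]]' --turn '[[0, 0, 0], [0, 0, 0], [0, 0, 0], [0, 0, 0], [0, 0, 0]]'

```text
time_s: 14.25
eef_pos: [0.4759, -0.1772, 0.1152]
tool_rot: [-3.133, -0.238, 0.0]
wrist_force: [-0.3, -0.2, -0.2]
width: -0.0
```

```bash
python3 st.py
```

```text
14.25 [ 0.4759 -0.1772  0.1152] F [-0.29 -0.19 -0.24] T [-0.035  0.103 -0.031] w -0.0 xang 8.69 z [-0.  0. -1.] local -0.0055 -0.1134
```

Call:
apply_moves --fingers '[0, 0, 0, 0]' --offset '[[0.002, 0.0003, 0], [0.001, 0.0002, 0], [0.001, 0.0002, 0], [0, 0, 0]]' --turn '[[0, 0, 0], [0, 0, 0], [0, 0, 0], [0, 0, 0]]'

```text
time_s: 14.65
eef_pos: [0.4787, -0.1767, 0.1151]
tool_rot: [-3.132, -0.237, 0.003]
wrist_force: [-5.9, -0.6, 1.1]
width: -0.0002
```

```bash
python3 st.py
```

```text
14.65 [ 0.4787 -0.1767  0.1151] F [-5.95 -0.61  1.13] T [-0.143  0.973 -0.002] w -0.0002 xang 8.65 z [-0.002  0.    -1.   ] local -0.0027 -0.1134
```

Call:
apply_moves --fingers '[0, 0, 0]' --offset '[[0.001, 0.0002, 0], [0.001, 0.0002, 0], [0, 0, 0]]' --turn '[[0, 0, 0], [0, 0, 0], [0, 0, 0]]'

```text
time_s: 14.95
eef_pos: [0.4789, -0.1767, 0.1149]
tool_rot: [-3.132, -0.235, 0.007]
wrist_force: [-10.2, -1.0, 5.4]
width: 0.0001
```

```bash
python3 st.py
```

```text
14.95 [ 0.4789 -0.1767  0.1149] F [-10.18  -0.96   5.41] T [-0.23   2.01   0.079] w 0.0001 xang 8.6 z [-0.005  0.001 -1.   ] local -0.0025 -0.1134
```

Hard stop reached. Backing off and rising.

Call:
apply_moves --fingers '[0, 0, 0, 0, 0, 0, 0, 0, 0, 0]' --offset '[[-0.005, -0.0007, 0], [-0.015, -0.002, 0], [-0.02, -0.003, 0], [-0.02, -0.003, 0], [0, 0, 0.03], [0, 0, 0.045], [-0.02, -0.03, 0.045], [-0.02, -0.05, 0.03], [0, -0.05, 0], [0, 0, 0]]' --turn '[[0, 0, 0], [0, 0, 0], [0, 0, 0], [0, 0, 0], [0, 0, 0], [0, 0, 0], [0, 0, 0], [0, 0, 0], [0, 0, 0], [0, 0, 0]]'

```text
time_s: 15.95
eef_pos: [0.3882, -0.3086, 0.256]
tool_rot: [3.127, 0.225, 0.008]
wrist_force: [-0.6, 0.5, -0.0]
width: 0.0001
```

```bash
python3 st.py s7; python3 - <<'E'
from h import *
for n in ("scene","top"):
    a,d=grab_frame(n);W=cloud(n,d);hsv=cv2.cvtColor(a,cv2.COLOR_BGR2HSV)
    C=np.linalg.inv(camera_params(n)['world_to_cam'])[:3,3]
    r=(hsv[...,1]>150)&((hsv[...,0]<6)|(hsv[...,0]>174))&(W[...,2]>.09)&(W[...,2]<.16)&(abs(W[...,1]+.17)<.05)
    w=W[r]
    if len(w):v=w.mean(0)-C;c=w.mean(0)+v/np.linalg.norm(v)*.0087;print(n,"ball",len(w),c,"local",(c[:2]-[.4643,-.0642])@np.array([[.9886,-.1504],[.1504,.9886]]))
    m=(W[...,2]>.1)&(W[...,2]<.14)&(np.hypot(W[...,0]-.465,W[...,1]+.0735)<.04)
    print("head top",m.sum(),np.median(W[m],axis=0),cv2.minAreaRect(W[m][:,:2].astype(np.float32)))
E
```

```text
15.95 [ 0.3882 -0.3086  0.256 ] F [-0.59  0.54 -0.  ] T [ 0.015  0.035 -0.059] w 0.0001 xang 8.24 z [ 0.006 -0.006 -1.   ] local -0.112 -0.2301
tip pred [[330.99199795 225.76047611]]
scene ball 74 [ 0.50350194 -0.17033231  0.12652703] local [ 0.02279274 -0.11081838]
head top 173 [ 0.45761891 -0.07966685  0.11619435] ((0.4617781639099121, -0.07453399896621704), (0.024532219395041466, 0.04511347785592079), 11.412364959716797)
top ball 34 [ 0.50485264 -0.17204172  0.12753212] local [ 0.02387095 -0.11271144]
head top 108 [ 0.46550144 -0.07263942  0.12008777] ((0.46706849336624146, -0.07396693527698517), (0.02399364300072193, 0.0438929907977581), 5.680263519287109)
```

View pics/s7.png

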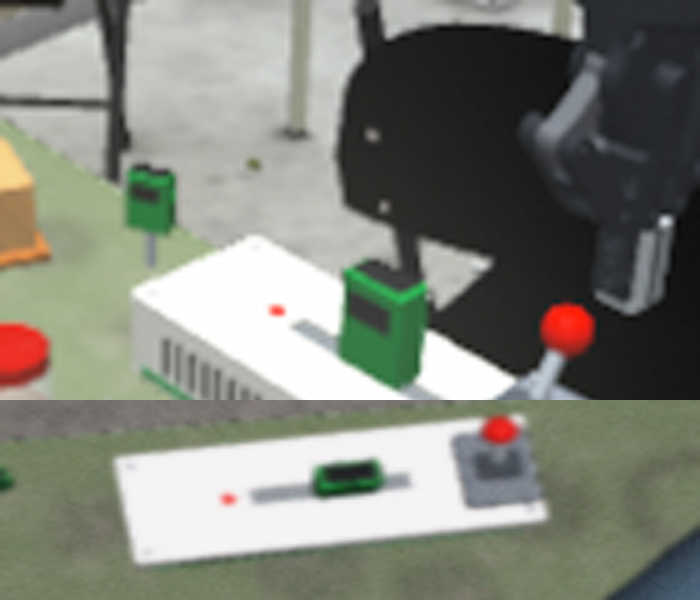

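Probe home and upright, with its head top at 0.120 m. The lever ball is at station x +23 to +24 mm, which is the full throw. Handing in.

```bash
python3 -c "
from bench import *
print(hand_in())"
```

```text
the job is handed in; nothing more can be done
None
```

The job is done and handed in at about 16 s of the 61 s. No verdict came back.

- **Probe:** I took the larger green probe from the stand and set its tip in the slot at the red-dot end. I slid it along until the contact force vanished near the middle of the slot, then pushed it home with about 20 N against the cover and released it.
- **Lever:** I pushed the red lever with the closed fingers until it stopped hard at about 10 N, then moved the arm clear.

**Last checks**
- **Probe seat:** the top camera put the head top at 0.120 m, the value for fully home, and both views show it upright. The scene camera read 0.116 m (median over points that include the head's sides), and its head position in x is about 5 mm from the top camera's.
- **Lever throw:** the ball is at station x +23 to +24 mm and z about 0.127 m. The full throw works out to 24 mm and 0.126 m.
- **Contact:** the wrist force was about 0 and the gripper was clear of everything. I never moved near the pot while low, but I did not measure it again at the end.

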